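# Key a stool's seat bar and lock collar onto the swivel post

## Task

The orange seat bar is perched on top of the stool's swivel post because the flats in its hub do not meet the flats on the post: push one of its arms round, without lifting the bar off the post, until it drops fully home. Then put the brass lock collar on the post above it, web side up as it lies, turned so that its flats match too and it sits fully down on the bar's hub. Leave the other things on the bench where they are.

Things in the scene. Friction and masses are not known exactly. Their poses are not given: they have to be found in the camera images.
- stand: swivel stand fixed to the bench, rigid: blue foot plate 110 (x) x 150 (y) x 20 mm, on it a dark round shoulder 64 mm across with its top 30 mm above the bench, and an upright steel post from there to 96 mm above the bench. Origin under the post's axis at bench height, z up; the post's flats face its +x and -x, so they run parallel to the foot's long side.
- post_top (a point): centre of the post's top, 96 mm above the bench. The post is 30 mm in diameter with two opposite flats, 18.4 mm across the flats; the top 5 mm taper to 26.4 mm diameter and 16 mm across the flats. Axes as the stand's.
- seat_bar: loose orange seat bar, about 0.4 kg: round hub 48 mm across, 36 mm tall, with two arms along its +y and -y. Origin on the hub's axis at its underside, z up. It starts resting on the post's top, origin 66 mm above the bench, loosely centred; a light push on an arm turns it either way. Within about 8 degrees of its key it falls 36 mm, to origin 30 mm above the bench, and can turn no more.
- bar_end (a point): middle of the +y arm, 100 mm from the hub's axis. The arms (this and the like one at -y) are 26 mm wide, 6 mm thick, 25 to 31 mm above the hub's underside, and reach 113 mm from the axis. The bar is keyed when its arms lie parallel to the foot's long side, either way round (a half turn is the same).
- bar_web (a point): centre of the hub's top. The hub has a round bore of 31.8 mm from below for 30 mm, closed down over its top 6 mm by a web with an opening 22 mm across two flats, which face the bar's +x and -x (parallel to the arms).
- collar: loose brass lock collar: block 44 (x) x 60 (y) x 26 mm tall, 0.15 kg, lying on the bench right way up. Origin at the centre of its underside, z up. With the bar home, a wrongly turned collar rests on the post's top, origin 76 mm above the bench; within about 8 degrees of its key (a half turn is the same) it drops to 66 mm, on the bar's hub, its 60 mm sides parallel to the foot's long side.
- collar_web (a point): centre of the collar's top. Round bore of 31.8 mm from below for 20 mm, then a web over the top 6 mm with an opening 22 mm across two flats, which face the collar's +x and -x (parallel to its 60 mm sides).
- tack_jar: clear glass jar of tacks with a black cap, 64 mm across, 75 mm tall, standing on the bench (it and the collar swap sides at random); origin under its centre
- mallet: mallet with a wooden handle, about 260 mm long, lying on the bench; origin under its middle
- lifter: staple lifter with a wooden handle and a thin steel blade, about 195 mm long, lying on the bench; origin under its middle
- stapler: blue and black hand stapler, about 185 mm long, lying on its side, 44 mm tall; origin under its middle
- spring: copper-coloured seat spring standing on end, 64 mm across, 97 mm tall; origin under its centre
- staple_box: cardboard box 100 x 60 x 35 mm; origin under its centre
- tape_roll: yellow ring-shaped roll, 90 mm across, 24 mm tall, lying flat; origin under its centre

How it is judged (in metres and radians):
On the way, in this order (a step that is already met when the one before it is completed fails the run):
1. the seat bar has been turned and has dropped home on the post (z of seat_bar in the frame of stand below 0.0335 m and horizontal distance between seat_bar and stand below 0.004 m and angle between seat_bar's own z axis and vertical below 0.06 rad and angle between the x axis of seat_bar and the x axis of stand, either way round below 0.25 rad), for 0.2 s.
2. the collar is keyed on the post, down on the bar's hub (all of step 1 and z of collar in the frame of stand below 0.0695 m and horizontal distance between collar and stand below 0.004 m and angle between collar's own z axis and vertical below 0.06 rad and angle between the x axis of collar and the x axis of stand, either way round below 0.25 rad), for 0.2 s.
At the end, for the whole second after the job is handed in: Seat bar and collar both within 4 mm of the post's axis, level within 0.06 rad, x axes within 0.25 rad of the stand's (either way round), at rest (under 20 mm/s); bar's origin under 33.5 mm and collar's under 69.5 mm above the bench (all of step 2 and linear speed of each of seat_bar, collar below 0.02 m/s); the robot touches nothing.
It fails at once if the seat bar is lifted off the post (origin more than 80 mm above the bench) (z of seat_bar in the frame of stand above 0.08 m).
It fails at once if another thing on the bench is moved more than 40 mm (distance of any of tack_jar, mallet, lifter, stapler, spring, staple_box, tape_roll from where it was at the start of the episode above 0.04 m).
It also fails if it takes over 58 s, if anything falls off the work surface, if the arm or the gripper's body presses on something with over 40 N, if the wrist force passes 120 N, or if a joint passes its speed limit or range.

## Robot

A 6-joint arm with a two-finger parallel gripper is mounted at the origin on the work surface. World frame = base frame: x ahead of the robot, y to its left, z up, the work surface at z = 0. Lengths are in mm, angles in rad, forces in N, time in s.
With the tool pointing down it reaches from about 325 to 850 mm from the base axis. Payload 4.4 kg.
Tool frame: the origin (TCP) lies midway between the tips of the shut fingers; the grasp point (between the pads) lies 19 mm behind it (env.pinch_z is the distance from the TCP to the grasp point, in mm); x points along the fingers, y is the direction in which the jaws open and shut, and the axes are right-handed (so a half turn about x gives the same grasp; the last joint's range is limited). The gripper opens to 94 mm and grips with 3 to 60 N. Pads are 16 mm wide; open, the fingers measure 119 mm over their backs; the gripper's body (75 mm by 177 mm) begins 78 mm behind the grasp point.
Start: joints at [-1.46, 0.207, 1.542, -0, 1.393, -0.15], TCP at [148.809, -555.413, 205.447] pointing down, gripper open.
Joint ranges: [-2.73, 2.73], [-0.86, 2.22], [0.23, 2.46], [-1.11, 4.25], [0.08, 2.63], [-2.82, 2.82]. Speed limits (rad/s): [2.79, 2.79, 3.14, 3.14, 3.14, 3.14].

## Interface

Orientations are given as [roll, pitch, yaw] about the fixed x, y, z axes, in that order (R = Rz(yaw) Ry(pitch) Rx(roll)).
In Python, from rig import env gives the robot as it stands.
- The arm moves only by the tool arm_command, never from a script. Its argument "moves" is a list of rows, each a list of 7 numbers: the turn, a rotation vector about the tool's x, y, z in degrees, then the shift along the tool's x, y, z in m, then the opening, from 0 (shut) to 1 (fully open). A call has 1 to 5 rows; each row is the pose to reach, as a shift and turn from the pose commanded when the call began, along the tool's axes at that moment; what a row does not reach only later rows make up. A row lasts 1/8 s, in which the tool goes at most 62.5 mm and 10.7 degrees, less where a joint would pass 70% of its speed; a pose out of reach is approached as far as the arm can. A call with a gripper value outside its range is refused whole. The fingers move at their own pace and stop on an object; "grip_force" is the grip in N (left out, the last holds). Time passes only in rows, so rows that repeat a pose let the fingers close. It gives the time, the measured TCP pose, the force and the opening at its end, in the units of the state.
- env.state(): the state, without advancing time (a new reading comes with each control period).
- env.grab_frame(name): name is "scene" or "top"; returns (picture, depth): 384x512x3 uint8, red, green, blue; 384x512 float32, mm along the optical axis (not along the pixel's ray), 0 where there is no reading.
- env.calibration(name): a dict with "fx", "fy", "cx", "cy" (pixels), "k1" (the pictures are not rectified: a ray, as slopes to the right and down, at radius r is drawn at 1 + k1 r^2 times it, then the intrinsics apply), "R" (3x3) and "t" (3): a world point X has camera coordinates R X + t. Camera axes: x right, y down, z forward; pixel columns grow to the right and rows downward; lengths in mm; the calibration is good to about 2 mm. A picture is of the moment at which its call begins. calibration takes no time and is no camera call.
- env.hand_in(): hands the job in, once; it reports no verdict.
The state is a dict: "time_s": time; "qpos": joint angles; "qd": joint speeds; "tau": joint torques, N m; "position": TCP position; "ee_rot": TCP orientation; "wrist_force": force on the tool from outside, world axes, zero at the start; "moment": the same for the moment, N m; "opening": finger opening in mm.
Only numpy, scipy, OpenCV 4.12 (cv2) and the standard library are available. Lean on these libraries where they do the work, as an engineer would, in place of code of your own. Each camera call takes 0.05 s, during which the arm holds its last target. There are 200 camera calls.

## Working session

There is one attempt and no reset: what is moved stays moved. The work goes in short steps, Python scripts to look and compute and a tool call to move; the robot and the scene stay as the last step left them, time stands still between calls to the robot, and variables do not carry over. Pictures are saved under pics/ and viewed, about 8 in all and at most 12, crops included, and the job is handed in when it is done.

Besides the shell and the picture viewer there is one more tool, called after "Call:" as name(argument=value, ...), one argument or row to a line, values as JSON. arm_command: Moves the arm, as the interface text tells. Its arguments: {"type":"object","properties":{"moves":{"type":"array","items":{"type":"array","items":{"type":"number"}}},"grip_force":{"type":"number"}},"required":["moves"]}

```bash
ls; mkdir -p pics; python3 - <<'E'
from rig import env
import cv2,numpy as np
s=env.state();print(s)
for n in("scene","top"):
    p,d=env.grab_frame(n);np.savez(f"pics/{n}0.npz",p=p,d=d)
    cv2.imwrite(f"pics/{n}0.png",cv2.cvtColor(p,cv2.COLOR_RGB2BGR))
    c=env.calibration(n);print(n,c)
E
```

```text
pics
{'time_s': 0.0, 'qpos': array([-1.45952420e+00,  2.07386277e-01,  1.54294703e+00, -1.49011487e-05,
        1.39352882e+00, -1.50499707e-01]), 'qd': array([-9.28046101e-04, -5.37000948e-05,  2.84257542e-04, -1.10480845e-04,
       -1.81524490e-04, -7.96700919e-05]), 'tau': array([ 8.76276845e-04, -3.70877016e+01, -2.81416136e+01,  7.00127869e-02,
        3.61585454e-02, -1.66950867e-04]), 'position': array([ 148.6981591 , -554.59385707,  204.31327843]), 'ee_rot': array([-1.71483574,  1.56852681,  1.68853139]), 'wrist_force': array([ 0.3468828 , -0.33780685,  0.27026714]), 'moment': array([ 0.00041096,  0.00806919, -0.00051218]), 'opening': 93.64861834574772}
scene {'fx': 402.00322997864555, 'fy': 402.00322997864555, 'cx': 247.48067729054884, 'cy': 192.31001692917494, 'k1': -0.10504284309215323, 'R': array([[ 0.15314332,  0.98817705, -0.00729651],
       [ 0.83267458, -0.13301341, -0.53755044],
       [-0.53216554,  0.07624664, -0.84320003]]), 't': array([-127.68099802, -410.01339375, 1570.5341298 ])}
top {'fx': 495.08627064824645, 'fy': 495.08627064824645, 'cx': 256.0040406910267, 'cy': 193.06722447321647, 'k1': 0.0026725345720928755, 'R': array([[ 1.66210299e-03, -9.99834650e-01, -1.81082655e-02],
       [-9.98699313e-01, -7.36871722e-04, -5.09817594e-02],
       [ 5.09599861e-02,  1.81694493e-02, -9.98535403e-01]]), 't': array([  48.57678966,  553.30703174, 1847.19864959])}
```

View pics/top0.png

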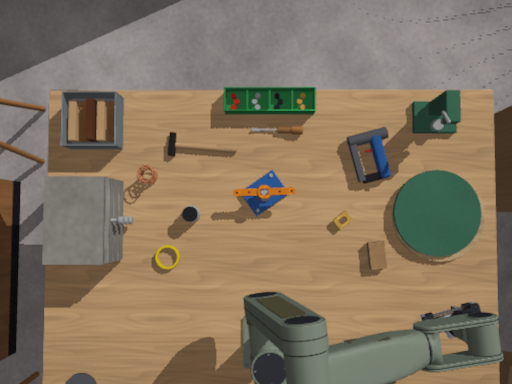

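View pics/scene0.png

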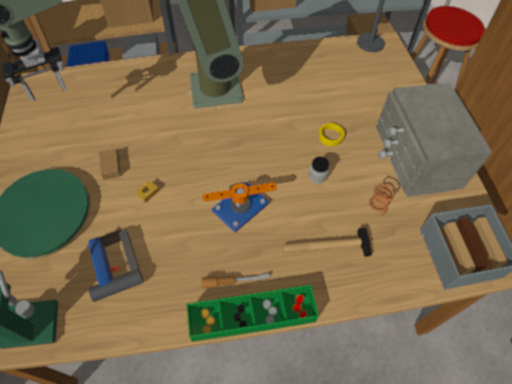

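Top view: the orange bar is centred at about (264,191) with its arms nearly horizontal in the image. The blue foot is rotated under it, the brass collar is at (342,220), and the jar is at (190,214). Next I'll measure these.

```bash
cat > h.py <<'E'
from rig import env
import cv2,numpy as np
def grab(n,f=None):
    p,d=env.grab_frame(n)
    if f: cv2.imwrite(f,cv2.cvtColor(p,cv2.COLOR_RGB2BGR))
    return p,d
def ray(n,uv,z):
    c=env.calibration(n);uv=np.atleast_2d(uv).astype(float)
    a=(uv-[c['cx'],c['cy']])/[c['fx'],c['fy']];b=a.copy()
    for _ in range(10): b=a/(1+c['k1']*(b**2).sum(1,keepdims=True))
    D=np.c_[b,np.ones(len(b))]@c['R'];o=-c['R'].T@c['t']
    return o+D*((np.reshape(z,(-1,1))-o[2])/D[:,2:])
def mask(p,lo,hi,box):
    m=cv2.inRange(cv2.cvtColor(p,cv2.COLOR_RGB2HSV),lo,hi);k=np.zeros_like(m)
    x0,y0,x1,y1=box;k[y0:y1,x0:x1]=m[y0:y1,x0:x1];return k
def rect(n,m,z):
    ys,xs=np.nonzero(m);P=ray(n,np.c_[xs,ys],z)[:,:2].astype(np.float32)
    (c,s,a)=cv2.minAreaRect(P); 
    if s[0]<s[1]: a+=90; s=s[::-1]
    return len(xs),np.round(P.mean(0),1),np.round(c,1),np.round(s,1),round((a+90)%180-90,1)  # a: long axis angle from world x
E
python3 - <<'E'
from h import *
B={"top":dict(bar=(225,175,305,205),foot=(235,165,295,225),col=(325,205,360,235)),
"scene":dict(bar=(195,175,285,210),foot=(205,185,280,235),col=(130,175,165,208))}
C=dict(bar=((5,150,120),(18,255,255),94),foot=((100,120,60),(125,255,255),20),col=((20,110,90),(32,255,255),26))
for n in B:
    f=np.load(f"pics/{n}0.npz");p,d=f['p'],f['d']
    for k,(lo,hi,z) in C.items():
        m=mask(p,lo,hi,B[n][k]);print(n,k,rect(n,m,z))
    print([p[y,x] for x,y in ([(342,220),(264,191),(270,205)] if n=="top" else [(147,190),(240,195),(240,212)])])
p=np.load("pics/top0.npz")['p'];q=np.load("pics/scene0.npz")['p']
a=cv2.resize(p[160:240,220:370],None,fx=4,fy=4,interpolation=cv2.INTER_CUBIC)
b=cv2.resize(q[165:245,130:280],None,fx=4,fy=4,interpolation=cv2.INTER_CUBIC)
cv2.imwrite("pics/crop0.png",cv2.cvtColor(np.vstack([a,b])[:600],cv2.COLOR_RGB2BGR))
E
```

```text
top bar (440, array([555. ,  19.2], dtype=float32), array([554.9,  19.1]), array([223.1,  46.9]), -90.0)
top foot (590, array([552.1,  19.4], dtype=float32), array([555.2,  19.2]), array([145.9, 106.4]), -54.9)
top col (119, array([ 452.9, -271.2], dtype=float32), array([ 453.1, -271.3]), array([55.8, 42.1]), -50.4)
[array([114,  90,  65], dtype=uint8), array([153, 153, 153], dtype=uint8), array([ 47,  77, 127], dtype=uint8)]
scene bar (753, array([554.8,  20.3], dtype=float32), array([558. ,  19.1]), array([222.6,  71. ]), 83.1)
scene foot (727, array([577.5,  13.2], dtype=float32), array([558.3,  19.6]), array([148.1, 105.2]), -54.9)
scene col (258, array([ 458.9, -270.7], dtype=float32), array([ 458.8, -269.6]), array([67.4, 55.5]), -51.5)
[array([107,  83,  47], dtype=uint8), array([201, 106,   0], dtype=uint8), array([69, 73, 82], dtype=uint8)]
```

View pics/crop0.png

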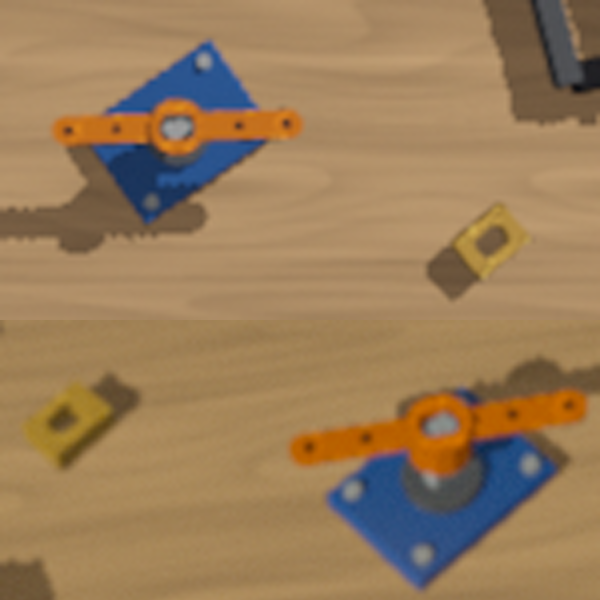

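The crop shows the foot's long side running right and up. It measures -54.9° from world x, centred at about (555,19). The bar lies at about -89°, so it needs roughly 35° CCW. The collar is at (453,-271) with its long axis at about -50°.

```bash
cat >> h.py <<'E'
from scipy.spatial.transform import Rotation as Ro
def pose():
    s=env.state();return s['position'],Ro.from_euler('xyz',s['ee_rot']).as_matrix(),s
def plan(target,yawdeg=None):
    "tool shift (m) to world target, and turn about tool x (deg) so tool y points along yawdeg (mod 180)"
    P,R,s=pose();print('t',round(s['time_s'],2),'pos',P.round(1),'tilt',R[:,0].round(3),'yaw y',round(np.degrees(np.arctan2(R[1,1],R[0,1])),2),'q',s['qpos'].round(2),'F',s['wrist_force'].round(1),'open',round(s['opening'],1))
    print('shift',(R.T@(np.array(target)-P)/1000).round(4))
    if yawdeg is not None:
        y=np.degrees(np.arctan2(R[1,1],R[0,1]));d=(yawdeg-y+90)%180-90
        print('turn about tool x',round(-d,2))
E
python3 - <<'E'
from h import *
plan([510,-80,205],35)
m=mask(np.load("pics/top0.npz")['p'],(5,150,120),(18,255,255),(225,175,305,205))
ys,xs=np.nonzero(m);P=ray("top",np.c_[xs,ys],95)[:,:2]
print(cv2.fitLine(P.astype(np.float32),cv2.DIST_L2,0,.01,.01).ravel())
E
```

```text
t 0.1 pos [ 148.7 -554.7  204.4] tilt [-0.     0.002 -1.   ] yaw y -75.0 q [-1.46  0.21  1.54  0.    1.39 -0.15] F [-0.8 -0.9 -0.3] open 94.1
shift [ 3.000e-04 -3.650e-01 -4.718e-01]
turn about tool x 70.0
[ 3.2313399e-02 -9.9947780e-01  5.5496594e+02  1.9195728e+01]
```

Call:
arm_command(
  moves=[
    [-10,0,0,0,-0.036,-0.047,0],
    [-20,0,0,0,-0.072,-0.094,0],
    [-30,0,0,0,-0.11,-0.14,0],
    [-40,0,0,0,-0.145,-0.19,0],
    [-50,0,0,0,-0.18,-0.236,0],
  ],
  grip_force=20,
)

```text
time_s: 0.72
position: [331.0, -318.6, 205.1]
ee_rot: [-2.89, 1.57, 1.392]
wrist_force: [0.9, -1.2, -1.1]
opening: 47.4
```

```bash
python3 -c "
from h import *
plan([510,-80,205],35)"
```

```text
t 0.72 pos [ 331.  -318.6  205.1] tilt [ 0.  0. -1.] yaw y -24.68 q [-0.96 -0.04  1.81  0.    1.37 -0.52] F [ 0.9 -1.2 -1.1] open 47.4
shift [ 2.000e-04  6.300e-02 -2.915e-01]
turn about tool x -59.68
```

Call:
arm_command(
  moves=[
    [-10,0,0,0,0.01,-0.058,0],
    [-20,0,0,0,0.02,-0.116,0],
    [-30,0,0,0,0.035,-0.174,0],
    [-40,0,0,0,0.048,-0.232,0],
    [-50,0,0,0,0.063,-0.291,0],
  ],
)

```text
time_s: 1.35
position: [510.9, -81.5, 205.2]
ee_rot: [-1.482, 1.57, -2.611]
wrist_force: [-0.3, -0.0, -0.4]
opening: 1.0
```

```bash
python3 -c "
from h import *
plan([510,-76,82],35)"
```

```text
t 1.35 pos [510.9 -81.5 205.2] tilt [-0. -0. -1.] yaw y 25.34 q [-0.33  0.08  1.68 -0.    1.38 -0.77] F [-0.3 -0.  -0.4] open 1.0
shift [ 0.1232  0.0016 -0.0054]
turn about tool x -9.66
```

Call:
arm_command(
  moves=[
    [-5,0,0,0.055,0.002,-0.005,0],
    [-9.7,0,0,0.1,0.002,-0.005,0],
    [-9.7,0,0,0.123,0.002,-0.005,0],
    [-9.7,0,0,0.123,0.002,-0.005,0],
  ],
)

```text
time_s: 1.85
position: [507.5, -77.0, 79.9]
ee_rot: [-2.497, 1.564, 2.821]
wrist_force: [0.0, -0.4, 0.1]
opening: -0.0
```

Call:
arm_command(
  moves=[
    [0,0,0,0,0.013,0.0075,0],
    [0,0,0,0,0.022,0.0125,0],
    [0,0,0,0,0.029,0.0165,0],
    [0,0,0,0,0.036,0.0205,0],
    [0,0,0,0,0.043,0.0245,0],
  ],
)

```text
time_s: 2.48
position: [559.5, -73.4, 82.4]
ee_rot: [-2.523, 1.57, 2.795]
wrist_force: [-1.2, 0.2, 0.3]
opening: 0.4
```

```bash
cat > bar.py <<'E'
from h import *
import sys
p,d=grab("top",sys.argv[1]);z=float(sys.argv[2])
m=mask(p,(5,150,120),(18,255,255),(225,155,305,225))
ys,xs=np.nonzero(m);P=ray("top",np.c_[xs,ys],z)[:,:2].astype(np.float32)
v=cv2.fitLine(P,cv2.DIST_HUBER,0,.01,.01).ravel();print(len(xs),v.round(3),np.degrees(np.arctan2(v[1],v[0])).round(1),rect("top",m,z))
print('median depth-z', [])
plan([585,-69,82],35)
E
python3 bar.py pics/t1.png 95
```

```text
287 [ 3.28000e-01 -9.45000e-01  5.42951e+02  6.12390e+01] -70.9 (287, array([545.2,  54.2], dtype=float32), array([548.3,  54.7]), array([153.2,  47. ]), -76.9)
median depth-z []
t 2.52 pos [560.5 -73.5  82.5] tilt [ 0.001  0.    -1.   ] yaw y 34.7 q [-0.28  0.32  1.68  0.    1.15 -0.89] F [ 1.1 -0.7  0.3] open 0.5
shift [0.0006 0.0227 0.0102]
turn about tool x -0.3
```

Call:
arm_command(
  moves=[
    [0,0,0,0,0.005,0.0025,0],
    [0,0,0,0,0.01,0.005,0],
    [0,0,0,0,0.0145,0.007,0],
    [0,0,0,0,0.018,0.0085,0],
    [0,0,0,0,0.018,0.0085,0],
  ],
)

```text
time_s: 3.15
position: [579.5, -70.4, 82.7]
ee_rot: [0.795, 1.57, -0.17]
wrist_force: [1.0, 0.1, -0.2]
opening: 0.4
```

```bash
python3 bar.py pics/t2.png 95; python3 -c "
from h import *
p,d=grab('scene','pics/s2.png')"
```

```text
250 [  0.589  -0.808 531.067  55.829] -53.9 (250, array([533.2,  51.7], dtype=float32), array([535.5,  41. ]), array([161.6,  46.6]), -50.9)
median depth-z []
t 3.2 pos [579.2 -70.4  82.6] tilt [ 0. -0. -1.] yaw y 34.71 q [-0.27  0.35  1.63 -0.    1.16 -0.87] F [-0.5 -0.  -0.4] open 0.8
shift [0.0006 0.0056 0.0022]
turn about tool x -0.29
```

Call:
arm_command(
  moves=[
    [0,0,0,0,-0.02,0,0],
    [0,0,0,-0.05,-0.03,0.01,0.5],
    [0,0,0,-0.11,-0.04,0.06,1],
    [0,0,0,-0.13,-0.05,0.12,1],
    [0,0,0,-0.13,-0.06,0.18,1],
  ],
)

```text
time_s: 3.88
position: [628.6, -242.5, 215.5]
ee_rot: [0.521, 1.564, -0.444]
wrist_force: [1.3, 0.2, -0.0]
opening: 37.0
```

```bash
cat > bar2.py <<'E'
from h import *
p,d=grab("top","pics/t3.png");m=mask(p,(5,150,120),(18,255,255),(225,155,305,225))
c=env.calibration("top")
print('depth arm',np.median(d[m>0]))
for z in(58,94):
    print(z,rect("top",m,z)); P=ray("top",np.argwhere(m)[:,::-1],z)
    print('expected depth',np.median((P@c['R'].T+c['t'])[:,2]))
q,e=grab("scene","pics/s3.png");m2=mask(q,(5,150,120),(18,255,255),(195,160,290,230))
for z in(58,94): print(z,rect("scene",m2,z))
f=mask(p,(100,120,60),(125,255,255),(230,160,300,230));print('foot',rect("top",f,20))
k=mask(p,(20,110,90),(32,255,255),(325,205,360,235));print('collar',rect("top",k,26))
a=cv2.resize(p[150:230,215:315],None,fx=4,fy=4);b=cv2.resize(q[160:240,190:290],None,fx=4,fy=4)
cv2.imwrite("pics/crop3.png",cv2.cvtColor(np.hstack([a,b]),cv2.COLOR_RGB2BGR))
plan([453,-271,205],38)
E
python3 bar2.py
```

```text
depth arm 1814.117
58 (419, array([554.5,  20.6], dtype=float32), array([555.8,  19.4]), array([223.4,  47.7]), -63.4)
expected depth 1817.8823786501034
94 (419, array([552.6,  20.5], dtype=float32), array([553.8,  19.3]), array([218.9,  46.7]), -63.4)
expected depth 1781.8367551161293
58 (586, array([558.1,  19.9], dtype=float32), array([556.8,  23. ]), array([228.3,  58.9]), -51.3)
94 (586, array([580.1,  17.6], dtype=float32), array([578.8,  20.6]), array([220.4,  56.8]), -51.3)
foot (590, array([553.2,  17.9], dtype=float32), array([554.5,  18.8]), array([145.8, 104.8]), -54.9)
collar (0, array([nan, nan], dtype=float32), array([0., 0.]), array([0., 0.]), 0.0)
t 3.98 pos [ 628.  -247.   211.7] tilt [ 0.003 -0.004 -1.   ] yaw y 34.39 q [-0.5   0.41  1.27 -0.    1.46 -1.1 ] F [-0.1  0.8  0.1] open 44.9
shift [ 0.0064 -0.158  -0.0791]
turn about tool x -3.61h.py:20: RuntimeWarning: Mean of empty slice.
  return len(xs),np.round(P.mean(0),1),np.round(c,1),np.round(s,1),round((a+90)%180-90,1)  # a: long axis angle from world x
  ret = um.true_divide(
```

View pics/crop3.png

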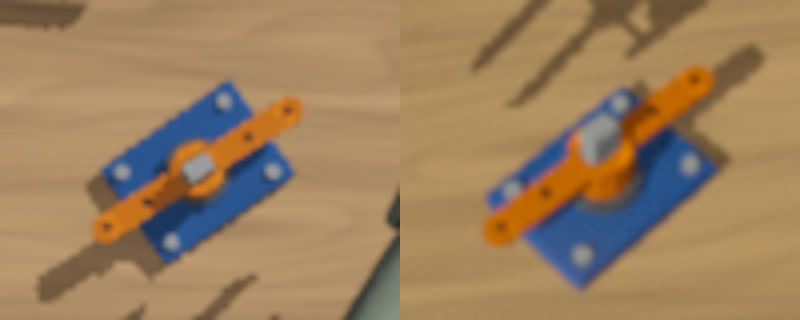

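The bar is home: the post's flats now show above the hub, and the arm depth of 1814 mm fits z≈58 rather than 94. Next I'll square the collar by squeezing its ends, then grip it across its 44 mm sides.

Call:
arm_command(
  moves=[
    [10,0,0,0,-0.04,-0.02,1],
    [20,0,0,0,-0.08,-0.04,1],
    [30,0,0,0,-0.12,-0.06,1],
    [40,0,0,0.006,-0.158,-0.079,1],
    [50,0,0,0.02,-0.158,-0.079,1],
  ],
)

```text
time_s: 4.6
position: [449.2, -265.3, 191.4]
ee_rot: [-0.415, 1.571, -2.261]
wrist_force: [1.3, 0.9, 0.5]
opening: 93.0
```

```bash
python3 -c "
from h import *
plan([453,-271,5],-50.4)"
```

```text
t 4.6 pos [ 449.2 -265.3  191.4] tilt [-0. -0. -1.] yaw y -15.76 q [-0.7   0.11  1.69 -0.    1.35 -0.42] F [1.3 0.9 0.5] open 93.0
shift [0.1864 0.0053 0.0044]
turn about tool x 34.64
```

Call:
arm_command(
  moves=[
    [10,0,0,0.03,0,0,1],
    [20,0,0,0.06,0,0,1],
    [30,0,0,0.1,0,0,1],
    [34.6,0,0,0.13,0,0,1],
    [34.6,0,0,0.13,0,0,1],
  ],
)

```text
time_s: 5.22
position: [449.0, -263.1, 58.6]
ee_rot: [-1.414, 1.564, 2.429]
wrist_force: [-0.2, -0.3, 0.7]
opening: 94.0
```

```bash
python3 -c "
from h import *
plan([453,-271,5],-50.4)"
```

```text
t 5.22 pos [ 449.  -263.1   58.6] tilt [-0.005  0.005 -1.   ] yaw y -49.83 q [-0.7   0.27  1.8   0.    1.08  0.17] F [-0.2 -0.3  0.7] open 94.0
shift [0.0536 0.009  0.002 ]
turn about tool x 0.57
```

Call:
arm_command(
  moves=[
    [0.6,0,0,0.03,0.009,0.002,1],
    [0.6,0,0,0.053,0.009,0.002,1],
    [0.6,0,0,0.053,0.009,0.002,0.5],
    [0.6,0,0,0.053,0.009,0.002,0.5],
    [0.6,0,0,0.053,0.009,0.002,0.5],
  ],
  grip_force=6,
)

```text
time_s: 5.85
position: [457.0, -274.6, 10.1]
ee_rot: [1.769, 1.568, -0.682]
wrist_force: [-0.6, 1.6, -0.4]
opening: 67.2
```

Call:
arm_command(
  moves=[
    [0,0,0,0,0,0,0.5],
    [0,0,0,0,0,0,0.5],
  ],
)

```text
time_s: 6.1
position: [456.3, -274.1, 9.5]
ee_rot: [1.934, 1.57, -0.518]
wrist_force: [-0.7, 2.9, 6.1]
opening: 59.8
```

```bash
python3 -c "
from h import *
plan([453,-271,5],-50.4)"
```

```text
t 6.1 pos [ 456.3 -274.1    9.5] tilt [ 0.001 -0.    -1.   ] yaw y -50.49 q [-0.7   0.37  1.8   0.    0.98  0.18] F [-0.7  2.9  6.1] open 59.8
shift [ 0.0045 -0.0045  0.0006]
turn about tool x -0.09
```

Call:
arm_command(
  moves=[
    [0,0,0,0,0,0,1],
    [0,0,0,0,0,0,1],
    [0,0,0,-0.02,0,0,1],
    [0,0,0,-0.04,0,0,1],
    [-10,0,0,-0.04,0,0,1],
  ],
)

```text
time_s: 6.72
position: [457.3, -275.2, 50.1]
ee_rot: [1.561, 1.567, -0.712]
wrist_force: [0.8, -0.2, 0.0]
opening: 94.1
```

Call:
arm_command(
  moves=[
    [-10,0,0,0,0,0,1],
    [-20,0,0,0,0,0,1],
    [-30,0,0,0,0,0,1],
    [-40,0,0,0,0,0,1],
    [-50,0,0,0,0,0,1],
  ],
)

```text
time_s: 7.35
position: [455.8, -273.9, 48.1]
ee_rot: [-2.263, 1.571, 2.621]
wrist_force: [0.9, -0.2, 0.2]
opening: 94.1
```

Call:
arm_command(
  moves=[
    [-10,0,0,0,0,0,1],
    [-20,0,0,0,0,0,1],
    [-30,0,0,0,0,0,1],
    [-30,0,0,0,0,0,1],
    [-30,0,0,0,0,0,1],
  ],
)

```text
time_s: 7.98
position: [455.9, -273.9, 48.2]
ee_rot: [3.127, 1.571, 2.244]
wrist_force: [0.3, 0.6, 0.3]
opening: 94.0
```

```bash
python3 -c "
from h import *
plan([456.3,-274.1,5],39.5)"
```

```text
t 7.97 pos [ 455.9 -273.9   48.2] tilt [-0.  0. -1.] yaw y 39.36 q [-0.7   0.3   1.78  0.    1.06 -1.39] F [0.3 0.6 0.3] open 94.0
shift [0.0432 0.0002 0.0004]
turn about tool x -0.14
```

Call:
arm_command(
  moves=[
    [0,0,0,0.03,0,0,1],
    [0,0,0,0.042,0,0,1],
    [0,0,0,0.042,0,0,0.3],
    [0,0,0,0.042,0,0,0.3],
    [0,0,0,0.042,0,0,0.3],
  ],
  grip_force=25,
)

```text
time_s: 8.6
position: [456.6, -274.5, 7.3]
ee_rot: [0.178, 1.569, -0.703]
wrist_force: [-0.4, -0.1, 0.3]
opening: 67.0
```

Call:
arm_command(
  moves=[
    [0,0,0,0,0,0,0.3],
    [0,0,0,0,0,0,0.3],
    [0,0,0,0,0,0,0.3],
  ],
)

```text
time_s: 8.98
position: [455.9, -274.2, 6.6]
ee_rot: [-0.57, 1.57, -1.451]
wrist_force: [-0.9, -0.7, 1.7]
opening: 43.9
```

```bash
python3 -c "
from h import *
plan([456.3,-274.1,5],39.5)"
```

```text
t 8.97 pos [ 455.9 -274.2    6.6] tilt [ 0.    -0.001 -1.   ] yaw y 39.51 q [-0.7   0.37  1.8  -0.    0.97 -1.39] F [-0.9 -0.7  1.7] open 43.9
shift [0.0016 0.0003 0.0001]
turn about tool x 0.01
```

Call:
arm_command(
  moves=[
    [0,0,0,-0.03,0,0,0.3],
    [0,0,0,-0.08,0,0,0.3],
    [0,0,0,-0.12,0,0,0.3],
    [0,0,0,-0.13,0,0,0.3],
    [0,0,0,-0.13,0,0,0.3],
  ],
)

```text
time_s: 9.6
position: [455.7, -273.7, 135.8]
ee_rot: [3.078, 1.571, 2.196]
wrist_force: [-0.6, -0.4, -1.6]
opening: 44.3
```

```bash
python3 -c "
from h import *
plan([555,19.1,135],35.1)"
```

```text
t 9.6 pos [ 455.7 -273.7  135.8] tilt [-0.  0. -1.] yaw y 39.5 q [-0.7   0.18  1.72  0.    1.24 -1.39] F [-0.6 -0.4 -1.6] open 44.3
shift [ 0.0009  0.2629 -0.1628]
turn about tool x 4.4
```

Call:
arm_command(
  moves=[
    [1,0,0,0,0.04,-0.025,0.3],
    [2,0,0,0,0.08,-0.05,0.3],
    [3,0,0,0,0.12,-0.075,0.3],
    [4,0,0,0,0.16,-0.1,0.3],
    [4.4,0,0,0,0.2,-0.125,0.3],
  ],
)

```text
time_s: 10.22
position: [529.0, -48.3, 133.1]
ee_rot: [-2.437, 1.565, 2.887]
wrist_force: [0.5, -0.7, -1.9]
opening: 43.9
```

Call:
arm_command(
  moves=[
    [0,0,0,0,0.025,-0.013,0.3],
    [0,0,0,0,0.045,-0.023,0.3],
    [0,0,0,0,0.053,-0.028,0.3],
    [0,0,0,0,0.053,-0.028,0.3],
    [0,0,0,0,0.053,-0.028,0.3],
  ],
)

```text
time_s: 10.85
position: [557.2, 2.4, 135.5]
ee_rot: [-2.079, 1.569, -3.037]
wrist_force: [0.1, -0.2, -0.8]
opening: 43.5
```

```bash
cat > look.py <<'E'
from h import *
import sys
p,d=grab("top");q,e=grab("scene")
a=cv2.resize(p[150:230,215:315],None,fx=4,fy=4,interpolation=cv2.INTER_CUBIC);b=cv2.resize(q[130:230,190:290],None,fx=4,fy=4,interpolation=cv2.INTER_CUBIC)
cv2.imwrite(sys.argv[1],cv2.cvtColor(np.hstack([np.pad(a,((0,80),(0,0),(0,0))),b]),cv2.COLOR_RGB2BGR))
plan([555,19.1,105],35.1)
E
python3 look.py pics/look1.png
```

```text
t 10.95 pos [557.6   2.3 136.1] tilt [-0.001 -0.    -1.   ] yaw y 35.03 q [-0.15  0.24  1.66 -0.    1.25 -0.76] F [-0.2  0.5 -1.9] open 44.1
shift [ 0.0311  0.0075 -0.0153]
turn about tool x -0.07
```

View pics/look1.png

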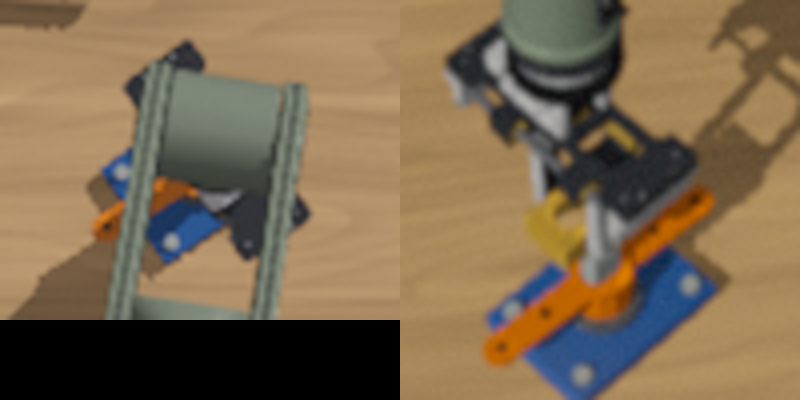

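The collar is held above the bar, about 17 mm short of the axis and level. I'll finish the shift and then lower it gently.

Call:
arm_command(
  moves=[
    [0,0,0,0,0.0075,-0.0153,0.3],
    [0,0,0,0.015,0.0075,-0.0153,0.3],
    [0,0,0,0.028,0.0075,-0.0153,0.3],
    [0,0,0,0.028,0.0075,-0.0153,0.3],
    [0,0,0,0.028,0.0075,-0.0153,0.3],
  ],
)

```text
time_s: 11.58
position: [555.3, 19.8, 108.0]
ee_rot: [-2.142, 1.57, -3.1]
wrist_force: [0.2, 0.4, -1.3]
opening: 43.8
```

```bash
python3 -c "
from h import *
plan([555,19.1,105],35.1)"
```

```text
t 11.57 pos [555.3  19.8 108. ] tilt [-0. -0. -1.] yaw y 35.09 q [-0.12  0.27  1.68 -0.    1.19 -0.73] F [ 0.2  0.4 -1.3] open 43.8
shift [ 0.003  -0.0006  0.0004]
turn about tool x -0.01
```

Position within 1 mm; lowering 10 mm slowly to feel for contact at TCP ≈ 102.6.

Call:
arm_command(
  moves=[
    [0,0,0,0.003,0,0,0.3],
    [0,0,0,0.006,0,0,0.3],
    [0,0,0,0.008,0,0,0.3],
    [0,0,0,0.01,0,0,0.3],
    [0,0,0,0.01,0,0,0.3],
  ],
)

```text
time_s: 12.2
position: [555.2, 20.0, 98.1]
ee_rot: [-2.332, 1.57, 2.993]
wrist_force: [0.2, -0.0, -1.8]
opening: 43.6
```

Call:
arm_command(
  moves=[
    [0,0,0,0.004,0,0,0.3],
    [0,0,0,0.008,0,0,0.3],
    [0,0,0,0.011,0,0,0.3],
    [0,0,0,0.013,0,0,0.3],
    [0,0,0,0.013,0,0,0.3],
  ],
)

```text
time_s: 12.82
position: [555.1, 20.0, 85.0]
ee_rot: [-2.305, 1.57, 3.02]
wrist_force: [-0.2, 0.2, -1.8]
opening: 43.5
```

Call:
arm_command(
  moves=[
    [0,0,0,0.002,0,0,0.3],
    [0,0,0,0.004,0,0,0.3],
    [0,0,0,0.006,0,0,0.3],
    [0,0,0,0.006,0,0,0.3],
  ],
)

```text
time_s: 13.32
position: [555.1, 20.0, 78.9]
ee_rot: [-2.445, 1.57, 2.88]
wrist_force: [-0.9, 0.9, -2.3]
opening: 44.3
```

Call:
arm_command(
  moves=[
    [0,0,0,0.002,0,0,0.3],
    [0,0,0,0.004,0,0,0.3],
    [0,0,0,0.0055,0,0,0.3],
    [0,0,0,0.0055,0,0,0.3],
  ],
)

```text
time_s: 13.82
position: [555.1, 20.0, 73.5]
ee_rot: [-2.462, 1.57, 2.863]
wrist_force: [-1.5, 0.3, -1.4]
opening: 43.4
```

Call:
arm_command(
  moves=[
    [0,0,0,0,0,0,0.6],
    [0,0,0,0,0,0,1],
    [0,0,0,0,0,0,1],
    [0,0,0,0,0,0,1],
  ],
)

```text
time_s: 14.32
position: [555.7, 19.8, 74.1]
ee_rot: [0.752, 1.57, -0.206]
wrist_force: [-0.7, 0.0, -0.3]
opening: 80.3
```

Call:
arm_command(
  moves=[
    [0,0,0,-0.03,0,0,1],
    [0,0,0,-0.08,0,0,1],
    [0,0,0,-0.13,-0.05,0.05,1],
    [0,0,0,-0.13,-0.1,0.1,1],
    [0,0,0,-0.13,-0.14,0.14,1],
  ],
)

```text
time_s: 14.95
position: [525.7, -154.4, 204.5]
ee_rot: [0.515, 1.567, -0.442]
wrist_force: [0.6, -0.4, -0.4]
opening: 93.5
```

Call:
arm_command(
  moves=[
    [0,0,0,0,-0.03,0.03,1],
    [0,0,0,0,-0.03,0.03,1],
    [0,0,0,0,-0.03,0.03,1],
  ],
)

```text
time_s: 15.32
position: [517.9, -194.0, 202.5]
ee_rot: [2.656, 1.57, 1.698]
wrist_force: [0.2, -0.3, 0.1]
opening: 94.0
```

```bash
python3 look.py pics/look2.png; python3 - <<'E'
from h import *
c=env.calibration("top");p,d=grab("top")
k=mask(p,(20,110,90),(32,255,255),(235,165,295,220));print(rect("top",k,92))
P=ray("top",np.argwhere(k>0)[:,::-1],92);print('depth',np.median(d[k>0]),'exp home',np.median((P@c['R'].T+c['t'])[:,2]))
E
```

```text
t 15.43 pos [ 518.1 -193.2  202.5] tilt [-0.     0.001 -1.   ] yaw y 35.19 q [-0.51  0.16  1.6   0.    1.38 -1.13] F [-0.9  0.2 -0.5] open 93.9
shift [ 0.0976  0.1525 -0.1522]
turn about tool x 0.09
(122, array([555.6,  20.9], dtype=float32), array([555.3,  21.1]), array([57. , 44.7]), -53.2)
depth 1784.0894 exp home 1783.9870456062256
```

View pics/look2.png

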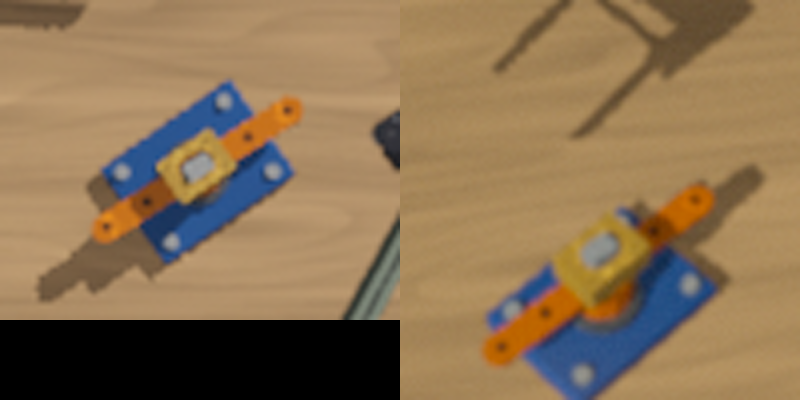

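The collar sits keyed on the hub with the post showing through its web. Its top depth of 1784.1 mm matches the 1784.0 mm expected when home, and the arm is clear.

```bash
python3 -c "
from rig import env
env.hand_in()"
```

```text
the job is handed in; nothing more can be done
```

The seat bar is home on the post and the brass lock collar is keyed on top of its hub. I handed the job in at about 15.5 s of the 58 s allowed.

- **Seat bar:** I pushed its -y arm round about 30° with the shut fingers until it dropped. Its arm depth read 1814 mm; home predicts 1818 and still perched predicts 1782. I judged the arms from the picture to be about 3° off the foot's long side, against a limit of about 14°. The box-fit angles from the two cameras disagreed (-63° and -51°, with the foot at -55°), so I didn't rely on them.
- **Collar:** I squared it with a light squeeze on its ends, regripped it across its 44 mm sides and lowered it on. It passed the height where a wrongly turned collar would stop, with no contact force. Its top depth read 1784.1 mm against 1784.0 expected when home. Its long side is about 2° off the foot's.
- **Weakest check:** the last camera fix puts the collar's centre about 2 mm from my estimate of the post's axis. That is close to the 1.8 mm of play the flats allow plus the 2 mm calibration error, and within the 4 mm limit.
- **Other things on the bench:** I did not touch them or measure them again at the end. The arm was clear of everything when I handed in.

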